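# Take a core reading of a cheese wheel

## Robot

A 6-joint arm with a two-finger parallel gripper is mounted at the origin on the work surface. World frame = base frame: x ahead of the robot, y to its left, z up, the work surface at z = 0. Lengths are in m, angles in rad, forces in N, time in s.
With the tool pointing down it reaches from about 0.35 to 0.975 m from the base axis. Payload 4.9 kg.
Tool frame: the origin (TCP) lies between the finger pads; the fingertips stand 8 mm ahead of it and the grasp point (between the pads) lies 11 mm behind it; z points along the fingers, y is the line along which they close (so a half turn about z gives the same grasp; the last joint's range is limited). The gripper opens to 85 mm and grips with 20 to 120 N. Pads are 22 mm wide; open, the fingers measure 114 mm over their backs; the gripper's body (76 mm by 85 mm) begins 54 mm behind the grasp point. The pads swing forward as they close: fully open they stand 13 mm farther back than shut.
Start: joints at [-1.325, 0.053, 1.613, -0, 1.476, -0.119], TCP at [0.223, -0.584, 0.239] pointing down, gripper open.
Joint ranges: [-3.01, 3.01], [-1.01, 2.22], [0.06, 2.58], [-1.02, 4.17], [0.09, 2.62], [-3.14, 3.14]. Speed limits (rad/s): [2.57, 2.57, 3.14, 3.14, 3.14, 3.14].

## Interface

Orientations are given as a unit quaternion [x, y, z, w].
In Python, from rig import state, imaging, env, nets gives the robot as it stands. The module is installed in compiled form; this text tells all that it offers.
- The arm moves only by the tool carry_out, never from a script. Its argument "commands" is one flat list of numbers, 5 for each row, row after row: the shift along the world's x, y, z in units of 0.03 m (1.0 is 0.03 m), then the turn about the world's z in units of 8 degrees (1.0 is 8 degrees), then the closure, from 0 (fully open) to 1 (shut). In form: [x, y, z, roll, gripper, x, y, z, roll, gripper, ...]. A call has 1 to 8 rows; each row shifts and turns the commanded pose from where the row before left it; what a row does not reach is not made up. A row lasts 1/10 s, in which the tool goes at most 50 mm and 8.59 degrees, less where a joint would pass 70% of its speed; a pose out of reach is approached as far as the arm can. A call with a number of a shift or a turn outside -1 to 1 is refused whole. A call with a gripper value outside its range is refused whole. The fingers move at their own pace and stop on an object; the grip force is fixed at half the most. Time passes only in rows, so rows that do not move let the fingers close. It gives the time, the measured TCP pose, the force, the opening and the grip force at its end, in the units of the state.
- state(): the state, without advancing time (a new reading comes with each control period).
- imaging.camera(name): name is "side" or "top"; returns a dict with "img" (400x640x3 uint8, blue, green, red), "intrinsics" (3x3 intrinsics, pixels), "position" and "orientation" of the camera in the world. Camera axes: x right, y down, z forward; pixel columns grow to the right and rows downward; lengths in m; the calibration is good to about 2 mm. A picture is of the moment at which its call begins. There is no depth.
- env.hand_in(): hands the job in; it is judged then, once.
Trained networks look in a picture, given as the dict that the camera call returned (one of the last four; its "shot" number tells which), for a name from the list of things; names that differ only in an ending like _2 or _b are one class to them, and where a whole thing is asked for, a point or a joint stands for the part that bears it (a point fixed in the world has none). Each returns a list of dicts, best first, with "confidence" (0 to 1); they miss things now and then, are a little off and sometimes report something else, mostly with a low value. They report only what shows in the picture. A call takes as long as a camera call. They do not tell look-alikes from the thing itself.
- nets.masks_of(picture, thing): "pixels" (400x640 bool, what is visible of it) and "rect" ([left, top, right, bottom] in pixels, round what is visible of it).
The state is a dict: "time": time; "joint_positions": joint angles; "joint_velocities": joint speeds; "joint_torque": joint torques, N m; "tcp_pos": TCP position; "ee_rot": TCP orientation; "ft_force": force on the tool from outside, world axes, zero at the start; "moment": the same for the moment, N m; "width": finger opening in m; "gripper_force": force on a finger pad.
Only numpy, scipy, OpenCV 4.12 (cv2) and the standard library are available. Lean on these libraries where they do the work, as an engineer would, in place of code of your own. Each camera call takes 0.05 s, during which the arm holds its last target. There are 200 camera calls.

## Task

Take the core probe from its rest and slide its rod into the sloping guide tube in the cheese wheel until the collar stops gently against the tube's mouth, then draw it straight out again and hold the probe level for reading, with its tip over the middle of the white tile, about ten centimetres above the counter. Finish while still holding the probe there, still and in the gripper alone; do not put it down or let go. Leave the jar, the small white cheese and the knife where they are.

Things in the scene. Friction and masses are not known exactly. Their poses are not given: they have to be found in the camera images.
- probe: Core probe, level on its rest, axis 60 mm up, 0.09-0.18 kg. Origin on the axis in the handle, best grip point; x along the rod, -x to the tip, z up. Black plastic handle 16 wide (y) x 22 high, x -45 to +65 mm; steel collar disc 42 dia, x -53 to -45; steel rod 8 dia out to the rounded tip at x -163 (110 beyond the collar), white strip at the tip. Grip up to 60 N is fine.
- probe_tip (a point): Tip of the probe's rod, 163 mm from the probe's origin along its -x.
- collar_face (a point): Centre of the collar's face on the tip side, 53 mm from the probe's origin along its -x; this face stops on the tube's mouth.
- guide: Steel guide tube fixed in the wheel's top. Origin: centre of its flared mouth, 115 mm above the counter; +z points out along the bore, 30 degrees above level, roughly away from the robot; the rod goes in along -z. Mouth 38 mm outside, 32 inside diameter, narrowing within 16 mm to a 14 mm bore (20 outside). Bore and channel beyond are deeper than the rod is long. Rigid.
- wheel: Cheese wheel lying flat on the counter, fixed, 280 mm diameter, 90 mm high; origin at the centre of its underside. The guide tube's mouth is 88 mm from the wheel's axis along the wheel's +x and stands out over its top.
- rest: Dark wooden probe rest, fixed; origin on the counter below the probe's starting origin, same axes. Base 200 x 70 x 12 mm. Two slotted blocks 12 mm thick, 45 wide: at x = -85 mm under the rod, top 68 mm high; at x = +55 mm under the handle's end, top 61 mm high. The handle is free from x = -40 to +45 mm. Slots 12 mm deep: lift the probe straight up.
- tile: White ceramic reading tile lying on the counter, fixed, 110 x 110 x 10 mm; origin at the centre of its underside.
- jar: Jar with brass cap, loose, 66 mm diameter, 85 mm high, bystander; origin at the centre of its underside.
- truckle: Small white cheese, loose, 100 mm diameter, 50 mm high, bystander; origin at the centre of its underside.
- knife: Cheese knife lying on the counter, loose, 270 mm long, 20 mm high, bystander; origin where its wooden handle (to -x) meets its blade (to +x), at the underside.
Mind the look-alikes: they are no part of the job. What is shaped like the tile but black is not meant.

How it is judged:
By the outcome, as a careful person would: the job done as asked, in the order asked, and still so for the second after the job is handed in, while the arm keeps its last pose, push and grip.
It also fails if it takes over 59 s, if anything falls off the work surface, if the arm or the gripper's body presses on something with over 40 N, if the wrist force passes 120 N, or if a joint passes its speed limit or range.

## Working session

There is one attempt and no reset: what is moved stays moved. The work goes in short steps, Python scripts to look and compute and a tool call to move; the robot and the scene stay as the last step left them, time stands still between calls to the robot, and variables do not carry over. Pictures are saved under pics/ and viewed, at most 10 in all, crops included, and the job is handed in when it is done.

Besides the shell and the picture viewer there is one more tool, called in YAML: its name, and indented under it one key for each argument. carry_out: Moves the arm, as the interface text tells. Its arguments: {"type":"object","properties":{"commands":{"type":"array"}},"required":["commands"]}

```bash
mkdir -p pics; cat > h.py <<'E'
import numpy as np, cv2
from scipy.spatial.transform import Rotation as R
from rig import state, imaging, env, nets
def cam(n): return imaging.camera(n)
def proj(c,P):
    P=np.atleast_2d(P); q=R.from_quat(c["orientation"]).inv().apply(P-np.array(c["position"]))
    uv=q@np.array(c["intrinsics"]).T; return uv[:,:2]/uv[:,2:]
def ray(c,uv):
    d=np.linalg.inv(np.array(c["intrinsics"]))@[uv[0],uv[1],1]; return np.array(c["position"]),R.from_quat(c["orientation"]).apply(d)
def atz(c,uv,z):
    o,d=ray(c,uv); return o+d*(z-o[2])/d[2]
def tri(c1,u1,c2,u2):
    o1,d1=ray(c1,u1);o2,d2=ray(c2,u2);d1/=np.linalg.norm(d1);d2/=np.linalg.norm(d2)
    s=np.linalg.lstsq(np.c_[d1,-d2],o2-o1,rcond=None)[0]
    a=o1+d1*s[0];b=o2+d2*s[1]; return (a+b)/2,np.linalg.norm(a-b)
E
python3 - <<'E'
from h import *
for n in ("side","top"):
    c=cam(n); cv2.imwrite(f"pics/{n}0.png",c["img"]); print(n,np.round(c["position"],3),np.round(R.from_quat(c["orientation"]).as_matrix()[:,2],2),c["intrinsics"][0][0])
    for t in ["probe","guide","wheel","rest","tile","jar","truckle","knife"]:
        for m in nets.masks_of(c,t)[:3]:
            ys,xs=np.nonzero(m["pixels"]); print(t,round(m["confidence"],2),np.round(m["rect"]),len(xs),np.round([xs.mean(),ys.mean()],1), np.round(atz(c,(xs.mean(),ys.mean()),0.0 if t in("tile","knife") else .06),3))
print(state())
E
```

```text
side [0.421 1.208 0.739] [ 0.1  -0.86 -0.51] 435.05141443650035
probe 0.86 [330. 245. 413. 269.] 547 [361.  254.7] [0.436 0.304 0.06 ]
guide 0.73 [331. 187. 351. 199.] 145 [339.6 192.9] [ 0.515 -0.021  0.06 ]
wheel 0.58 [320. 177. 409. 244.] 4968 [362.7 210.3] [0.438 0.083 0.06 ]
rest 0.62 [317. 250. 397. 287.] 1673 [357.8 269.3] [0.442 0.364 0.06 ]
tile 0.96 [293. 158. 325. 174.] 367 [308.7 166.6] [ 0.661 -0.337  0.   ]
tile 0.71 [339. 156. 377. 176.] 441 [357.4 165.9] [ 0.469 -0.353  0.   ]
jar 0.63 [246. 200. 269. 240.] 680 [256.1 221.6] [0.745 0.166 0.06 ]
truckle 0.63 [249. 178. 276. 204.] 646 [263.7 190.4] [ 0.766 -0.023  0.06 ]
truckle 0.42 [246. 201. 269. 238.] 675 [256.2 221.3] [0.745 0.165 0.06 ]
truckle 0.33 [329. 243. 416. 271.] 594 [362.3 255. ] [0.433 0.305 0.06 ]
knife 0.96 [218. 298. 332. 345.] 1059 [283.6 318.7] [0.609 0.484 0.   ]
knife 0.31 [342. 159. 375. 173.] 373 [357.4 166. ] [ 0.469 -0.352  0.   ]
top [0.321 0.062 1.255] [ 0.2  -0.   -0.98] 433.4097614757178
probe 0.64 [212. 215. 247. 291.] 373 [233.  243.5] [0.433 0.304 0.06 ]
guide 0.74 [316. 207. 327. 231.]
[... 773 characters left out ...]
'joint_positions': array([-1.32496650e+00,  5.26519576e-02,  1.61286344e+00, -2.95301686e-05,
        1.47596860e+00, -1.19033272e-01]), 'joint_velocities': array([ 0.0004996 ,  0.00012759, -0.00105671,  0.0013228 ,  0.0008545 ,
        0.00101187]), 'joint_torque': array([ 1.31942255e-03, -3.93681300e+01, -3.70468783e+01,  8.41020574e-05,
        4.24932477e-04,  6.10765039e-08]), 'tcp_pos': array([ 0.22298785, -0.58387207,  0.23935525]), 'ee_rot': array([ 9.83405211e-01,  1.81422679e-01, -1.12273892e-05,  5.51486956e-05]), 'ft_force': array([ 0.18064895,  0.14254043, -0.03393651]), 'moment': array([-0.00730464, -0.03780555, -0.02989074]), 'gripper_force': 0.0, 'width': 0.08552545424498549}
```

View pics/side0.png

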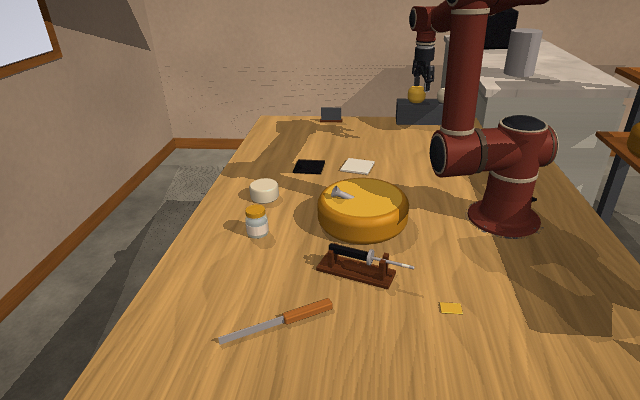

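View pics/top0.png

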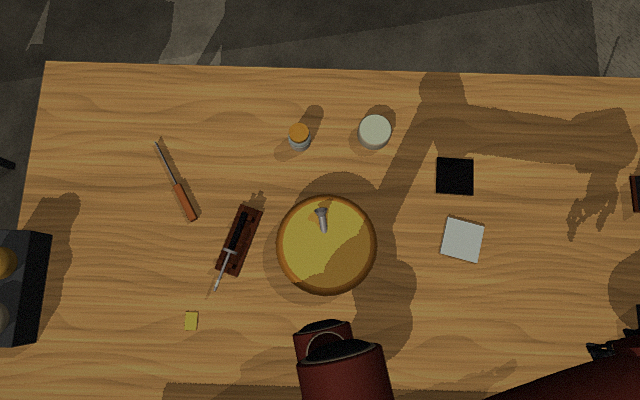

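The side view shows the probe on its rest: handle about (335,249), tip (412,268), with the guide mouth near (334,191). The white tile is at (357,166), and the black look-alike at (309,167). In the top view the probe tip is at about (214,292), the guide mouth (320,210) and the white tile (462,239).

```bash
python3 - <<'E'
from h import *
ct,cs=cam("top"),cam("side")
a=cv2.resize(ct["img"][195:305,205:345],None,fx=5.6,fy=5.4,interpolation=cv2.INTER_CUBIC)[:594]
a=cv2.resize(ct["img"][200:300,205:345],(784,560),interpolation=cv2.INTER_CUBIC); cv2.imwrite("pics/tz.png",a) # 5.6x
a=cv2.resize(cs["img"][175:290,310:420],(550,575),interpolation=cv2.INTER_CUBIC); cv2.imwrite("pics/sz.png",a) # 5x
# PCA axes of probe and rest and tile, wheel circle
for n,c in(("t",ct),("s",cs)):
  for t in("probe","tile","wheel","guide"):
    for m in nets.masks_of(c,t)[:2]:
      p=np.argwhere(m["pixels"])[:,::-1].astype(np.float32)
      print(n,t,round(m["confidence"],2),cv2.minAreaRect(p))
E
```

```text
t probe 0.87 ((230.4593963623047, 251.13658142089844), (11.683780670166016, 81.96780395507812), 16.557071685791016)
t tile 0.84 ((461.8823547363281, 239.47059631347656), (40.74597930908203, 38.32062530517578), 14.03624439239502)
t tile 0.82 ((454.3603820800781, 175.71131896972656), (36.83476638793945, 36.400390625), 2.4895529747009277)
t wheel 0.74 ((326.5, 245.0), (102.0, 101.0), 90.0)
t wheel 0.56 ((321.55120849609375, 220.43515014648438), (23.77719497680664, 9.28887939453125), 83.2901611328125)
t guide 0.67 ((320.5, 220.0), (26.0, 13.0), 90.0)
s probe 0.62 ((368.86199951171875, 256.8049621582031), (82.22904205322266, 14.474566459655762), 9.727579116821289)
s probe 0.15 ((264.0882568359375, 190.8529510498047), (25.46624183654785, 28.376667022705078), 75.96376037597656)
s tile 0.8 ((308.9866027832031, 166.2948455810547), (29.78742790222168, 13.940152168273926), 2.6025619506835938)
s tile 0.78 ((357.04998779296875, 165.64999389648438), (31.39554214477539, 15.697771072387695), 8.13010311126709)
s wheel 0.87 ((362.5, 210.5), (65.0, 91.0), 90.0)
s guide 0.71 ((340.25677490234375, 192.45945739746094), (18.741485595703125, 9.699540138244629), 9.462321281433105)
```

View pics/tz.png

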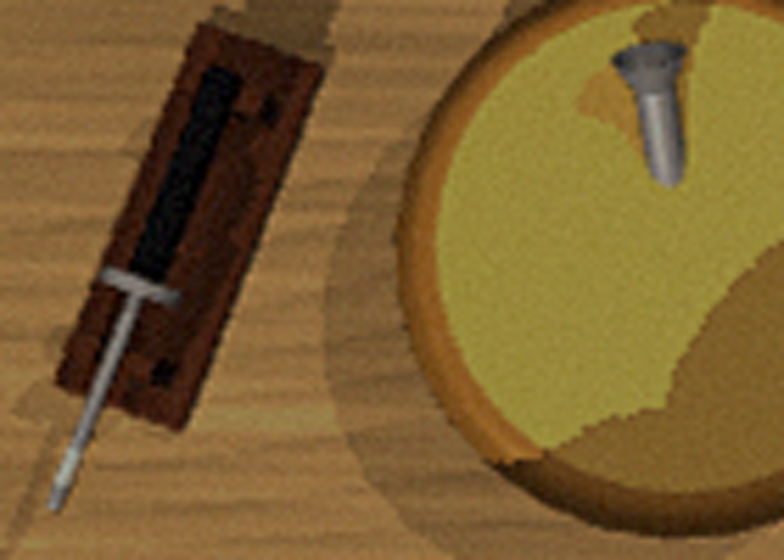

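View pics/sz.png

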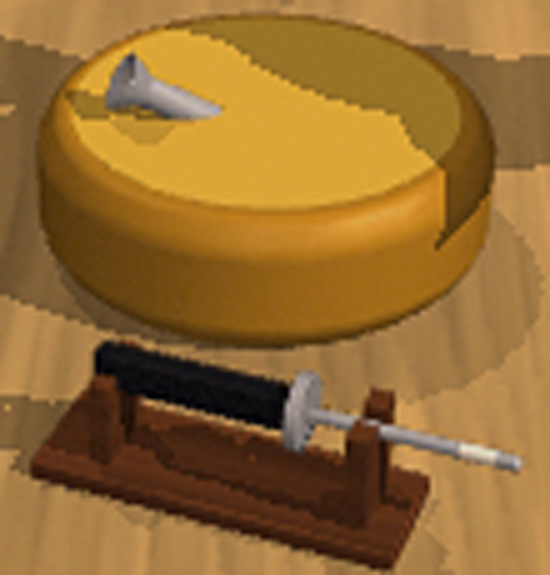

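The zoomed top view shows the probe tip, collar and handle end at crop (53,508), (140,286) and (222,68). The guide mouth is at about (649,50), with its tube entering the cheese near (672,180). The zoomed side view has the tip at (520,463), the collar at (303,411) and the mouth lip around (120,80).

```bash
python3 - <<'E'
from h import *
from scipy.optimize import least_squares
ct,cs=cam("top"),cam("side")
T=lambda u,v:((u+.5)/5.6-.5+205,(v+.5)/5.6-.5+200)
S=lambda u,v:((u+.5)/5-.5+310,(v+.5)/5-.5+175)
for n,a,b in [("tip",(53,508),(520,463)),("collar",(140,286),(303,411)),("hend",(222,68),(102,360)),("mouth",(649,50),(120,80)),("tubeend",(672,184),(220,110))]:
    p,e=tri(ct,T(*a),cs,S(*b)); print(n,np.round(p,4),round(e,4))
tip=tri(ct,T(53,508),cs,S(520,463))[0]
# probe line in top at z=.06: tip & collar
t6,c6=atz(ct,T(53,508),.06),atz(ct,T(140,286),.06); d=c6-t6; print("top z=.06 tip,collar",t6,c6,np.linalg.norm(d),np.degrees(np.arctan2(d[1],d[0])))
h7=atz(ct,T(222,68),.071); d2=h7-t6;print(h7,np.linalg.norm(d2),np.degrees(np.arctan2(d2[1],d2[0])))
# wheel fit from masks (bounding rect of projected rim)
a=np.linspace(0,2*np.pi,180)
def box(c,x,y):
    P=np.array([[x+.14*np.cos(t),y+.14*np.sin(t),z] for t in a for z in(.012,.078)]+[[x+.128*np.cos(t),y+.128*np.sin(t),z] for t in a for z in(0,.09)])
    q=proj(c,P); return np.r_[q.min(0),q.max(0)]
R_=[]
for c in(ct,cs):
    best=[m for m in nets.masks_of(c,"wheel") if m["pixels"].sum()>3000][0]
    ys,xs=np.nonzero(best["pixels"]); R_.append(np.r_[xs.min()-.5,ys.min()-.5,xs.max()+.5,ys.max()+.5])
r=least_squares(lambda p:np.r_[box(ct,*p)-R_[0],box(cs,*p)-R_[1]],[.43,.04]); print("wheel",r.x,np.round(r.fun,1))
m6=atz(ct,T(649,50),.115);print("mouth top@.115",m6, "side@.115",atz(cs,S(120,80),.115)); te=atz(ct,T(672,184),.09)
print("tubeend",te,"yaw from wheel",np.degrees(np.arctan2(*(m6[:2]-r.x)[::-1])),np.linalg.norm(m6[:2]-r.x),"yaw tube",np.degrees(np.arctan2(*(m6-te)[1::-1])))
for c in(ct,cs):
  for m in nets.masks_of(c,"tile")[:2]:
    p=np.argwhere(m["pixels"])[:,::-1].astype(np.float32);b=cv2.minAreaRect(p);k=p.mean(0); g=c["img"][int(k[1]),int(k[0])]
    if g.mean()>100: print("tile",atz(c,b[0],.01),atz(c,k,.01))
E
```

```text
tip [0.3059 0.346  0.06  ] 0.0004
collar [0.4129 0.3117 0.0602] 0.0005
hend [0.5204 0.278  0.0627] 0.0035
mouth [0.5271 0.0656 0.115 ] 0.0014
tubeend [0.467  0.0527 0.089 ] 0.0003
top z=.06 tip,collar [0.30572537 0.34604702 0.06      ] [0.41319644 0.31172673 0.06      ] 0.11281804953417598 -17.710589759718733
[0.52074092 0.27649502 0.071     ] 0.22625243565322667 -17.925058713802432
wheel [0.44009359 0.04798567] [-1.1  0.1  1.   0.2 -0.9 -0.7  0.5  0.1]
mouth top@.115 [0.52786804 0.06555988 0.115     ] side@.115 [0.52642846 0.06578753 0.115     ]
tubeend [0.46705982 0.05266985 0.09      ] yaw from wheel 11.322060159074622 0.08951651589633441 yaw tube 11.968306113264282
tile [ 0.46753659 -0.34422483  0.01      ] [ 0.4675529  -0.34443005  0.01      ]
tile [ 0.4701647 -0.3350486  0.01     ] [ 0.4692683 -0.3346588  0.01     ]
```

carry_out:
  commands: [1, 1, 0, -0.6, 0, 1, 1, 0, -0.6, 0, 1, 1, 0, -0.6, 0, 1, 1, 0, -0.6, 0, 1, 1, 0, -0.6, 0, 1, 1, 0, -0.6, 0, 1, 1, 0, -0.6, 0, 0.9, 1, 0, -0.6, 0]

```text
time: 2.5
tcp_pos: [0.4612, -0.3424, 0.2395]
ee_rot: [0.988, -0.154, 0.0, 0.0]
ft_force: [0.5, -0.4, 0.2]
width: 0.0859
gripper_force: 0.0
```

carry_out:
  commands: [0, 1, 0, 0, 0, 0, 1, 0, 0, 0, 0, 1, 0, 0, 0, 0, 1, 0, 0, 0, 0, 1, 0, 0, 0, 0, 1, 0, 0, 0, 0, 1, 0, 0, 0, 0, 1, 0, 0, 0]

```text
time: 3.3
tcp_pos: [0.4598, -0.1027, 0.2395]
ee_rot: [0.988, -0.152, 0.0, 0.0]
ft_force: [0.9, 0.7, 0.1]
width: 0.0854
gripper_force: 0.0
```

carry_out:
  commands: [0, 1, 0, 0, 0, 0, 1, 0, 0, 0, 0, 1, 0, 0, 0, 0, 1, 0, 0, 0, 0, 1, 0, 0, 0, 0, 1, 0, 0, 0, 0, 1, 0, 0, 0, 0, 1, 0, 0, 0]

```text
time: 4.1
tcp_pos: [0.4598, 0.1374, 0.2395]
ee_rot: [0.988, -0.152, 0.0, -0.0]
ft_force: [0.3, -0.6, 0.1]
width: 0.0855
gripper_force: 0.0
```

carry_out:
  commands: [0, 1, 0, 0, 0, 0, 1, 0, 0, 0, 0, 1, 0, 0, 0, 0, 1, 0, 0, 0, 0, 1, 0, 0, 0, 0, 0.3, 0, 0, 0, 0, 0, 0, 0, 0, 0, 0, 0, 0, 0]

```text
time: 4.9
tcp_pos: [0.46, 0.2944, 0.2392]
ee_rot: [0.988, -0.152, -0.0, 0.0]
ft_force: [0.3, -0.1, -0.2]
width: 0.0854
gripper_force: 0.0
```

carry_out:
  commands: [0.03, 0.05, -1, 0, 0, 0, 0, -1, 0, 0, 0, 0, -1, 0, 0, 0, 0, -1, 0, 0, 0, 0, -1, 0, 0, 0, 0, -0.8, 0, 0, 0, 0, -0.5, 0, 0, 0, 0, 0, 0, 0]

```text
time: 5.7
tcp_pos: [0.4594, 0.2949, 0.048]
ee_rot: [0.988, -0.153, -0.002, 0.001]
ft_force: [0.2, -0.4, -0.0]
width: 0.0856
gripper_force: 0.0
```

```bash
python3 - <<'E'
from h import *
print(state()["tcp_pos"])
ct,cs=cam("top"),cam("side")
a=cv2.resize(ct["img"][200:300,190:290],(400,400),interpolation=cv2.INTER_CUBIC);b=cv2.resize(cs["img"][200:300,310:410],(400,400),interpolation=cv2.INTER_CUBIC)
cv2.imwrite("pics/g1.png",np.hstack([a,b]))
E
```

```text
[0.45942127 0.29493104 0.04796527]
```

View pics/g1.png

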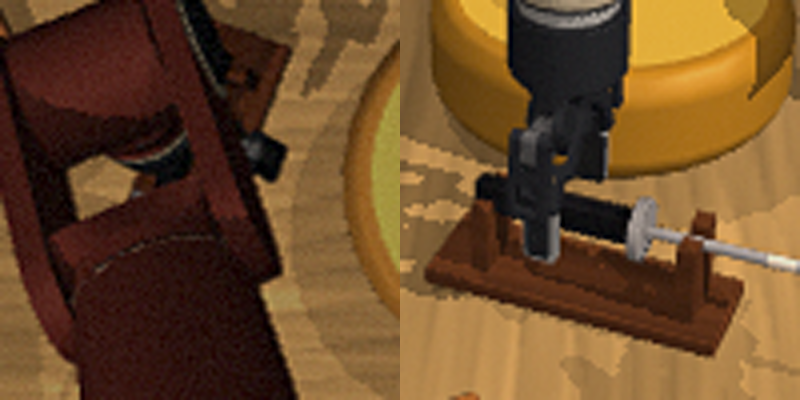

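The fingers straddle the black handle between the two blocks (side crop about (540,220)); the collar and rod are clear. Closing now.

carry_out:
  commands: [0, 0, 0, 0, 1, 0, 0, 0, 0, 1, 0, 0, 0, 0, 1, 0, 0, 0, 0, 1, 0, 0, 0, 0, 1, 0, 0, 0, 0, 1, 0, 0, 0, 0, 1, 0, 0, 0, 0, 1]

```text
time: 6.6
tcp_pos: [0.4612, 0.2969, 0.0508]
ee_rot: [0.988, -0.152, 0.0, -0.0]
ft_force: [-0.6, 0.4, 2.8]
width: 0.015
gripper_force: 59.1
```

carry_out:
  commands: [0, 0, 0.3, 0, 1, 0, 0, 0.5, 0, 1, 0, 0, 1, 0, 1, 0, 0, 1, 0, 1, 0, 0, 1, 0, 1, 0, 0, 0.5, 0, 1, 0, 0, 0, 0, 1, 0, 0, 0, 0, 1]

```text
time: 7.4
tcp_pos: [0.4604, 0.2964, 0.1785]
ee_rot: [0.988, -0.152, -0.0, 0.0]
ft_force: [-0.4, -0.5, -2.3]
width: 0.0151
gripper_force: 58.6
```

```bash
python3 - <<'E'
from h import *
s=state();print(s["tcp_pos"],R.from_quat(s["ee_rot"]).as_matrix()[:2,0],s["width"],s["gripper_force"],s["ft_force"],s["moment"])
ct,cs=cam("top"),cam("side")
a=cv2.resize(ct["img"][210:310,190:290],(400,400),interpolation=cv2.INTER_CUBIC);b=cv2.resize(cs["img"][190:290,320:420],(400,400),interpolation=cv2.INTER_CUBIC)
cv2.imwrite("pics/g2.png",np.hstack([a,b]))
E
```

```text
[0.46041293 0.29640329 0.17850286] [ 0.95372213 -0.30068843] 0.01514980180806795 58.584163784980774 [-0.43988515 -0.50737747 -2.25087747] [-0.06312543 -0.01844937 -0.00039127]
```

View pics/g2.png

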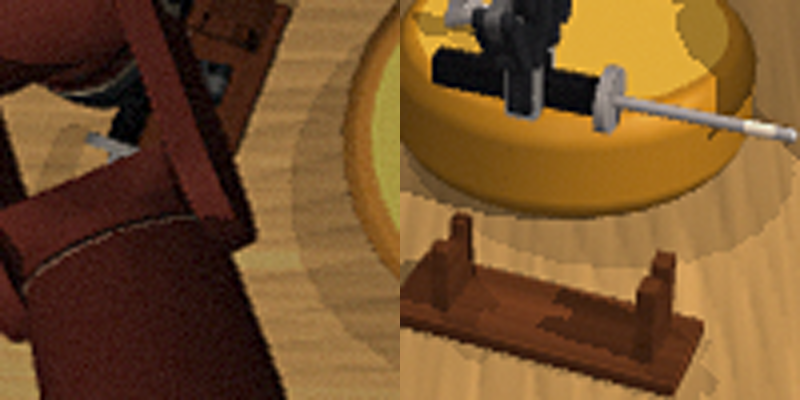

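```bash
cat >> h.py <<'E'
DZ=0.0095
def probe_pts(tcp,yaw,th,xs=(-.163,-.053,.065)):
    "th = tilt deg, tip down positive"
    y,t=np.radians(yaw),np.radians(th); a=np.array([np.cos(t)*np.cos(y),np.cos(t)*np.sin(y),np.sin(t)])
    return np.array(tcp)+[0,0,DZ]+np.outer(xs,a)
def yaw():
    m=R.from_quat(state()["ee_rot"]).as_matrix(); return np.degrees(np.arctan2(m[1,0],m[0,0]))
E
python3 - <<'E'
from h import *
s=state();cs=cam("side"); m=nets.masks_of(cs,"probe")[0]; print(m["confidence"],m["rect"],yaw(),s["tcp_pos"])
p=np.argwhere(m["pixels"])[:,::-1]; print("rightmost",p[p[:,0]>=p[:,0].max()-1].mean(0),"leftmost",p[p[:,0]<=p[:,0].min()+1].mean(0))
for th in(-4,0,4): print(th,np.round(proj(cs,probe_pts(s["tcp_pos"],yaw(),th)),1).tolist())
E
```

```text
0.84 [328.6, 204.3, 419.8, 228.2] -17.499594162005288 [0.45968736 0.29606443 0.17696547]
rightmost [418.33333333 223.5       ] leftmost [328.61538462 206.69230769]
-4 [[419.0, 219.6], [373.2, 213.4], [328.1, 207.4]]
0 [[418.7, 223.8], [373.2, 214.8], [328.0, 205.8]]
4 [[418.2, 227.9], [373.1, 216.1], [328.0, 204.2]]
```

carry_out:
  commands: [0.96, -0.71, 0, 0.4, 1, 0.96, -0.71, 0, 0.4, 1, 0.96, -0.71, 0, 0.4, 1, 0.96, -0.71, 0, 0.4, 1, 0.96, -0.71, 0, 0.4, 1, 0.96, -0.71, 0, 0.4, 1, 0.96, -0.71, 0, 0.4, 1, 0.96, -0.71, 0, 0.4, 1]

```text
time: 8.4
tcp_pos: [0.6917, 0.1252, 0.1774]
ee_rot: [0.997, 0.072, -0.001, -0.0]
ft_force: [0.1, 0.7, -1.4]
width: 0.0153
gripper_force: 58.6
```

carry_out:
  commands: [0.95, -0.69, 0, 0.44, 1, 0, 0, -0.25, 0, 1, 0, 0, -0.5, 0, 1, 0, 0, -0.5, 0, 1, 0, 0, -0.5, 0, 1, 0, 0, 0, 0, 1, 0, 0, 0, 0, 1]

```text
time: 9.1
tcp_pos: [0.7188, 0.1061, 0.1257]
ee_rot: [0.995, 0.102, -0.001, -0.0]
ft_force: [0.5, 0.2, -0.9]
width: 0.0149
gripper_force: 58.7
```

```bash
python3 - <<'E'
from h import *
s=state();print(s["tcp_pos"],yaw(),s["ft_force"],s["moment"],s["width"])
ct,cs=cam("top"),cam("side")
a=cv2.resize(ct["img"][180:280,280:380],(400,400),interpolation=cv2.INTER_CUBIC);b=cv2.resize(cs["img"][140:240,270:370],(400,400),interpolation=cv2.INTER_CUBIC)
cv2.imwrite("pics/g3.png",np.hstack([a,b]))
for n,c in(("t",ct),("s",cs)):
  q=proj(c,np.r_[probe_pts(s["tcp_pos"],yaw(),0),[[.527,.0657,.115]]]);print(n,np.round(q,1).tolist(), ((q-([280,180] if n=="t" else [270,140])+.5)*4+([0,0] if n=="t" else [400,0])).round().tolist())
E
```

```text
[0.718822   0.10610986 0.12569215] 11.662117728613003 [ 0.46057236  0.19389313 -0.89373552] [ 0.07651298 -0.03176813 -0.03032853] 0.014899019018513078
t [[317.9, 195.4], [310.9, 156.0], [303.6, 115.4], [320.4, 208.8]] [[154.0, 64.0], [126.0, -94.0], [96.0, -256.0], [164.0, 117.0]]
s [[322.3, 185.5], [285.2, 188.0], [244.9, 190.8], [333.4, 190.6]] [[611.0, 184.0], [463.0, 194.0], [301.0, 205.0], [656.0, 204.0]]
```

View pics/g3.png

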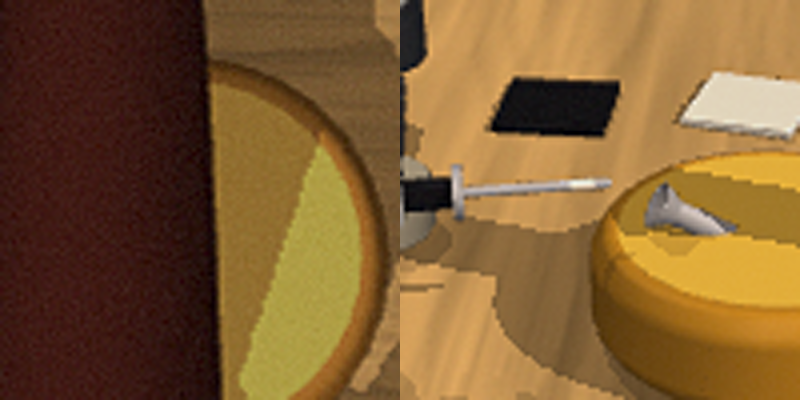

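The side crop shows the level probe tip at (610,184), as predicted (611,184), with the mouth at about (656,204). Jar and tiles are undisturbed. Next I move the tip into the flare, then tilt the probe by raising the handle, using the tube as the stop.

carry_out:
  commands: [-0.255, -0.052, -0.15, 0, 1, -0.255, -0.052, -0.15, 0, 1, -0.255, -0.052, -0.15, 0, 1, -0.255, -0.052, -0.15, 0, 1, -0.255, -0.052, -0.15, 0, 1, -0.255, -0.052, -0.15, 0, 1, 0, 0, 0, 0, 1]

```text
time: 9.9
tcp_pos: [0.6721, 0.096, 0.0985]
ee_rot: [0.995, 0.101, -0.001, -0.0]
ft_force: [-0.5, 0.9, -1.4]
width: 0.0148
gripper_force: 58.7
```

carry_out:
  commands: [-0.04, -0.008, 0.22, 0, 1, -0.04, -0.008, 0.22, 0, 1, -0.06, -0.012, 0.22, 0, 1, -0.06, -0.012, 0.22, 0, 1, 0, 0, 0, 0, 1]

```text
time: 10.4
tcp_pos: [0.6716, 0.0953, 0.1305]
ee_rot: [0.995, 0.101, 0.005, 0.0]
ft_force: [7.1, 0.6, -0.6]
width: 0.015
gripper_force: 58.7
```

```bash
cat > chk.py <<'E'
from h import *
s=state();print(s["tcp_pos"],yaw(),s["ft_force"],s["moment"],s["width"])
cs=cam("side"); M=nets.masks_of(cs,"probe")
for m in M[:1]:
    p=np.argwhere(m["pixels"])[:,::-1]; print(m["confidence"],m["rect"],"left",p[p[:,0]<=p[:,0].min()+1].mean(0),"right",p[p[:,0]>=p[:,0].max()-1].mean(0))
for th in(0,10,20,30): print(th,np.round(proj(cs,probe_pts(s["tcp_pos"],yaw(),th)),1).tolist())
E
python3 chk.py
```

```text
[0.67159267 0.0953089  0.13048145] 11.636848491080224 [ 7.06536731  0.60849016 -0.62144817] [ 0.22910177 -1.28729359  0.1055036 ] 0.015008096539968107
0.82 [262.5, 181.5, 337.7, 195.9] left [262.57142857 185.5       ] right [334.4 188.8]
0 [[338.4, 182.8], [301.5, 185.3], [261.3, 188.1]]
10 [[337.7, 191.2], [301.4, 188.1], [261.3, 184.6]]
20 [[335.4, 199.3], [300.7, 190.8], [261.9, 181.2]]
30 [[331.6, 206.9], [299.6, 193.3], [263.3, 178.0]]
```

carry_out:
  commands: [0.05, 0, 0.25, 0, 1, 0, 0, 0.25, 0, 1, -0.05, -0.01, 0.25, 0, 1, -0.05, -0.01, 0.25, 0, 1, 0, 0, 0, 0, 1]

```text
time: 11.0
tcp_pos: [0.6688, 0.0946, 0.1601]
ee_rot: [0.995, 0.101, 0.004, 0.0]
ft_force: [4.4, 1.5, -1.3]
width: 0.0148
gripper_force: 58.6
```

```bash
python3 chk.py
```

```text
[0.66876451 0.09464147 0.16009314] 11.627219319839016 [ 4.3977517   1.45276392 -1.28801197] [ 0.13718808 -1.17009665 -0.00598004] 0.014783318317334359
0.67 [261.9, 172.5, 334.1, 186.8] left [262.57142857 174.5       ] right [334.5 186.5]
0 [[339.3, 173.8], [302.0, 176.3], [261.3, 179.0]]
10 [[338.6, 182.4], [301.8, 179.1], [261.3, 175.5]]
20 [[336.2, 190.7], [301.2, 181.9], [262.0, 172.0]]
30 [[332.4, 198.4], [300.0, 184.5], [263.3, 168.7]]
```

```bash
python3 - <<'E'
from h import *
s=state();cs=cam("side")
b=cv2.resize(cs["img"][155:215,250:350],(800,480),interpolation=cv2.INTER_CUBIC)
for th,col in((10,(0,255,0)),(15,(255,0,0)),(20,(0,0,255))):
    q=(proj(cs,probe_pts(s["tcp_pos"],yaw(),th))-[250,155]+.5)*8
    for p in q: cv2.circle(b,tuple(int(v) for v in p),3,col,-1)
cv2.imwrite("pics/g4.png",b)
E
```

View pics/g4.png

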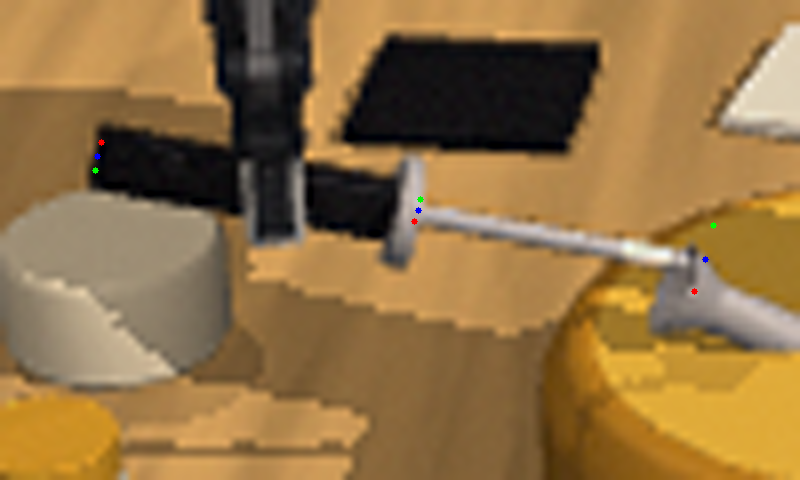

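The view shows the probe tilted about 15° with the tip riding on the upper lip of the mouth (690,258), so it isn't in the bore yet. I'll back off, drop the tip onto the bore axis and go in deeper before tilting further.

carry_out:
  commands: [0.2, 0.04, 0, 0, 1, 0.2, 0.04, 0, 0, 1, 0.24, 0.05, 0, 0, 1, 0, 0, -0.1, 0, 1, 0, 0, -0.1, 0, 1, 0, 0, 0, 0, 1, 0, 0, 0, 0, 1]

```text
time: 11.85
tcp_pos: [0.6851, 0.0983, 0.1496]
ee_rot: [0.995, 0.101, -0.001, -0.0]
ft_force: [0.2, -0.2, -1.9]
width: 0.0152
gripper_force: 58.6
```

```bash
cat > fit.py <<'E'
from h import *
from scipy.optimize import least_squares
def img_line(cs):
    "tilt from the side mask: principal axis of the mask against projected axes"
    m=nets.masks_of(cs,"probe")[0]; p=np.argwhere(m["pixels"])[:,::-1].astype(float)
    return m,p
s=state();tcp=np.mean([state()["tcp_pos"] for _ in range(3)],0);cs=cam("side");m,p=img_line(cs);y=yaw()
def poly(th):
    # silhouette image of handle+collar+rod
    im=np.zeros((1600,2560),np.uint8); t,yy=np.radians(th),np.radians(y)
    a=np.array([np.cos(t)*np.cos(yy),np.cos(t)*np.sin(yy),np.sin(t)]);b=np.array([-np.sin(yy),np.cos(yy),0]);n=np.cross(a,b)
    O=tcp+[0,0,DZ]
    parts=[[x*a+sy*.008*b+sz*.011*n for x in(-.045,.065) for sy in(-1,1) for sz in(-1,1)]]
    for r,x0,x1 in((.021,-.053,-.045),(.004,-.163,-.053)):
        parts.append([x*a+r*(np.cos(f)*b+np.sin(f)*n) for x in(x0,x1) for f in np.linspace(0,6.28,16)])
    for P in parts:
        h=cv2.convexHull(((proj(cs,O+np.array(P))+.5)*4).astype(np.int32)); cv2.fillConvexPoly(im,h,255)
    return cv2.resize(im,(640,400),interpolation=cv2.INTER_AREA)>127
res=[]
for th in np.arange(-6,40,1.):
    q=poly(th); res.append(((q&m["pixels"]).sum()/(q|m["pixels"]).sum(),th))
res.sort(reverse=True); th=res[0][1]
P=probe_pts(tcp,y,th)[0]-[.527,.0657,.115]
yy=np.radians(11.6);h=P[0]*np.cos(yy)+P[1]*np.sin(yy);l=-P[0]*np.sin(yy)+P[1]*np.cos(yy)
print("tcp",tcp,"yaw",y,"F",np.round(s["ft_force"],1),"conf",m["confidence"],"best tilt",np.round(res[:4],2).tolist())
print("tip: t %.4f n %.4f lateral %.4f"%(-.866*h-.5*P[2],-.5*h+.866*P[2],l))
E
python3 fit.py
```

```text
tcp [0.68511925 0.09826527 0.1496401 ] yaw 11.619534719815716 F [ 0.2 -0.2 -1.9] conf 0.82 best tilt [[0.75, 15.0], [0.74, 16.0], [0.71, 14.0], [0.68, 17.0]]
tip: t -0.0044 n -0.0003 lateral 0.0001
```

carry_out:
  commands: [-0.15, -0.03, -0.08, 0, 1, -0.15, -0.03, -0.08, 0, 1, -0.15, -0.03, -0.08, 0, 1, -0.15, -0.03, -0.08, 0, 1, -0.15, -0.03, -0.08, 0, 1, 0, 0, 0, 0, 1, 0, 0, 0, 0, 1]

```text
time: 12.65
tcp_pos: [0.663, 0.0938, 0.1382]
ee_rot: [0.995, 0.101, 0.0, -0.0]
ft_force: [-0.4, 1.1, -1.4]
width: 0.0151
gripper_force: 58.6
```

```bash
python3 fit.py
```

```text
tcp [0.66299058 0.09375242 0.13820155] yaw 11.621832386140985 F [-0.4  1.1 -1.4] conf 0.92 best tilt [[0.63, 15.0], [0.63, 16.0], [0.6, 14.0], [0.6, 17.0]]
tip: t 0.0208 n 0.0011 lateral 0.0001
```

carry_out:
  commands: [-0.16, -0.033, -0.05, 0, 1, -0.07, -0.015, 0.165, 0, 1, -0.07, -0.015, 0.165, 0, 1, -0.085, -0.017, 0.175, 0, 1, -0.085, -0.017, 0.175, 0, 1, 0, 0, 0, 0, 1, 0, 0, 0, 0, 1]

```text
time: 13.45
tcp_pos: [0.6493, 0.0909, 0.1579]
ee_rot: [0.995, 0.101, 0.001, 0.0]
ft_force: [0.8, 0.9, -2.0]
width: 0.0151
gripper_force: 58.7
```

```bash
python3 fit.py
```

```text
tcp [0.64929529 0.09093773 0.15787863] yaw 11.623357739342872 F [ 0.8  0.9 -2. ] conf 0.9 best tilt [[0.69, 22.0], [0.69, 21.0], [0.67, 20.0], [0.67, 23.0]]
tip: t 0.0271 n 0.0056 lateral 0.0001
```

carry_out:
  commands: [-0.11, -0.023, 0.16, 0, 1, -0.11, -0.023, 0.16, 0, 1, -0.11, -0.023, 0.1, 0, 1, -0.11, -0.023, 0.1, 0, 1, -0.18, -0.037, 0.11, 0, 1, 0, 0, 0, 0, 1, 0, 0, 0, 0, 1]

```text
time: 14.25
tcp_pos: [0.6298, 0.0869, 0.1761]
ee_rot: [0.995, 0.101, -0.001, 0.0]
ft_force: [1.1, 0.9, -2.1]
width: 0.0152
gripper_force: 59.2
```

```bash
python3 fit.py
```

```text
tcp [0.62982962 0.08685151 0.17608677] yaw 11.625901684072206 F [ 1.1  0.9 -2.1] conf 0.75 best tilt [[0.62, 32.0], [0.62, 33.0], [0.59, 31.0], [0.57, 34.0]]
tip: t 0.0367 n 0.0030 lateral -0.0000
```

carry_out:
  commands: [-0.16, -0.033, -0.136, 0, 1, -0.16, -0.033, -0.136, 0, 1, -0.16, -0.033, -0.136, 0, 1, -0.16, -0.033, -0.136, 0, 1, 0, 0, 0, 0, 1]

```text
time: 14.85
tcp_pos: [0.6098, 0.0829, 0.1584]
ee_rot: [0.995, 0.101, -0.001, -0.0]
ft_force: [-0.2, -0.3, -1.0]
width: 0.0154
gripper_force: 59.4
```

```bash
python3 fit.py
```

```text
tcp [0.60980296 0.0828928  0.15837277] yaw 11.616080204765519 F [-0.2 -0.3 -1. ] conf 0.66 best tilt [[0.56, 31.0], [0.56, 32.0], [0.56, 30.0], [0.56, 34.0]]
tip: t 0.0633 n 0.0007 lateral 0.0002
```

carry_out:
  commands: [-0.16, -0.033, -0.136, 0, 1, -0.16, -0.033, -0.136, 0, 1, -0.16, -0.033, -0.136, 0, 1, -0.17, -0.035, -0.1, 0, 1, -0.17, -0.035, -0.1, 0, 1, -0.17, -0.035, -0.1, 0, 1, 0, 0, 0, 0, 1]

```text
time: 15.65
tcp_pos: [0.5802, 0.0767, 0.1378]
ee_rot: [0.995, 0.101, -0.001, 0.0]
ft_force: [-2.4, -0.5, 0.3]
width: 0.0151
gripper_force: 59.7
```

```bash
python3 fit.py; python3 -c "
from h import *
print([np.round(state()[k],2).tolist() for k in('ft_force','moment')])"
```

```text
tcp [0.5802282  0.0767037  0.13781539] yaw 11.623661962852257 F [-2.4 -0.5  0.3] conf 0.64 best tilt [[0.49, 30.0], [0.49, 29.0], [0.49, 31.0], [0.48, 28.0]]
tip: t 0.0998 n 0.0008 lateral 0.0000
[[-3.13, 0.17, 0.97], [-0.13, 0.87, 0.0]]
```

carry_out:
  commands: [-0.085, -0.0175, -0.05, 0, 1, -0.085, -0.0175, -0.05, 0, 1, -0.03, -0.006, -0.017, 0, 1, 0, 0, 0, 0, 1, 0, 0, 0, 0, 1]

```text
time: 16.25
tcp_pos: [0.5756, 0.0757, 0.1351]
ee_rot: [0.995, 0.101, 0.0, 0.0]
ft_force: [0.0, -0.2, 4.1]
width: 0.015
gripper_force: 60.0
```

carry_out:
  commands: [-0.03, -0.006, -0.017, 0, 1, -0.03, -0.006, -0.017, 0, 1, 0, 0, 0, 0, 1, 0, 0, 0, 0, 1]

```text
time: 16.65
tcp_pos: [0.5736, 0.0753, 0.1339]
ee_rot: [0.995, 0.101, -0.0, 0.0]
ft_force: [0.1, 0.2, 3.8]
width: 0.0151
gripper_force: 60.0
```

carry_out:
  commands: [-0.03, -0.006, -0.017, 0, 1, 0, 0, 0, 0, 1, 0, 0, 0, 0, 1]

```text
time: 16.95
tcp_pos: [0.5727, 0.0751, 0.1333]
ee_rot: [0.995, 0.101, -0.0, 0.0]
ft_force: [-1.0, 0.3, 4.2]
width: 0.015
gripper_force: 60.0
```

carry_out:
  commands: [-0.03, -0.006, -0.017, 0, 1, 0, 0, 0, 0, 1, 0, 0, 0, 0, 1]

```text
time: 17.25
tcp_pos: [0.5717, 0.075, 0.1328]
ee_rot: [0.995, 0.101, -0.0, 0.0]
ft_force: [-0.7, -0.2, 3.6]
width: 0.015
gripper_force: 60.0
```

carry_out:
  commands: [-0.03, -0.006, -0.017, 0, 1, 0, 0, 0, 0, 1, 0, 0, 0, 0, 1]

```text
time: 17.55
tcp_pos: [0.5709, 0.0748, 0.1323]
ee_rot: [0.995, 0.101, -0.0, 0.0]
ft_force: [-1.1, 0.7, 4.2]
width: 0.0151
gripper_force: 60.0
```

carry_out:
  commands: [-0.03, -0.006, -0.017, 0, 1, 0, 0, 0, 0, 1, 0, 0, 0, 0, 1]

```text
time: 17.85
tcp_pos: [0.57, 0.0746, 0.1318]
ee_rot: [0.995, 0.101, -0.0, 0.0]
ft_force: [-1.5, -0.7, 3.8]
width: 0.0152
gripper_force: 60.0
```

carry_out:
  commands: [-0.03, -0.006, -0.017, 0, 1, 0, 0, 0, 0, 1, 0, 0, 0, 0, 1]

```text
time: 18.15
tcp_pos: [0.5691, 0.0744, 0.1313]
ee_rot: [0.995, 0.101, -0.0, 0.0]
ft_force: [-0.8, 0.8, 3.7]
width: 0.015
gripper_force: 60.0
```

```bash
python3 - <<'E'
from h import *
cs=cam("side")
b=cv2.resize(cs["img"][165:215,295:355],(720,600),interpolation=cv2.INTER_CUBIC)
cv2.imwrite("pics/g5.png",b)
E
```

```text
(no output)
```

View pics/g5.png

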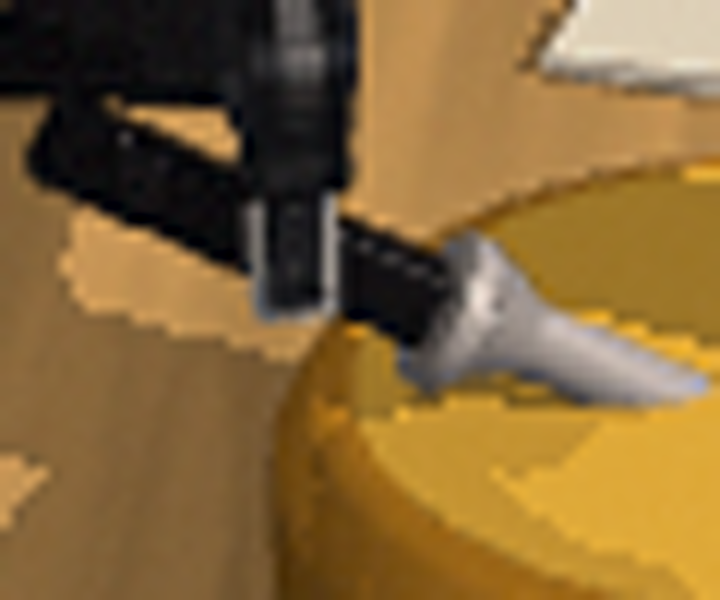

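The collar (about (440,320)) is right at the mouth flare (480,310); the force shows no hard stop yet. I'll go on in 1 mm steps.

carry_out:
  commands: [-0.03, -0.006, -0.017, 0, 1, 0, 0, 0, 0, 1, 0, 0, 0, 0, 1]

```text
time: 18.5
tcp_pos: [0.5687, 0.0743, 0.1312]
ee_rot: [0.995, 0.101, 0.001, -0.0]
ft_force: [1.7, 0.4, 3.4]
width: 0.0151
gripper_force: 60.1
```

carry_out:
  commands: [-0.03, -0.006, -0.017, 0, 1, 0, 0, 0, 0, 1, 0, 0, 0, 0, 1]

```text
time: 18.8
tcp_pos: [0.5686, 0.0743, 0.1313]
ee_rot: [0.995, 0.101, 0.002, -0.0]
ft_force: [5.6, 1.4, 3.9]
width: 0.015
gripper_force: 60.1
```

Contact: the TCP has stopped following and the axial force has risen to about 7 N, so the collar is seated gently. Drawing straight out along the bore.

carry_out:
  commands: [0, 0, 0, 0, 1, 0.1, 0.02, 0.058, 0, 1, 0.226, 0.0464, 0.133, 0, 1, 0.226, 0.0464, 0.133, 0, 1, 0.226, 0.0464, 0.133, 0, 1, 0.226, 0.0464, 0.133, 0, 1, 0.226, 0.0464, 0.133, 0, 1, 0, 0, 0, 0, 1]

```text
time: 19.6
tcp_pos: [0.606, 0.0819, 0.1533]
ee_rot: [0.995, 0.101, 0.001, -0.0]
ft_force: [0.2, -0.0, 3.2]
width: 0.0151
gripper_force: 59.8
```

carry_out:
  commands: [0.226, 0.0464, 0.133, 0, 1, 0.226, 0.0464, 0.133, 0, 1, 0.226, 0.0464, 0.133, 0, 1, 0.226, 0.0464, 0.133, 0, 1, 0.226, 0.0464, 0.133, 0, 1, 0.226, 0.0464, 0.133, 0, 1, 0.226, 0.0464, 0.133, 0, 1, 0.226, 0.0464, 0.133, 0, 1]

```text
time: 20.4
tcp_pos: [0.6601, 0.093, 0.1845]
ee_rot: [0.995, 0.101, 0.002, -0.0]
ft_force: [-1.0, -0.0, -1.3]
width: 0.0148
gripper_force: 59.5
```

carry_out:
  commands: [0.226, 0.0464, 0.133, 0, 1, 0.226, 0.0464, 0.133, 0, 1, 0.226, 0.0464, 0.133, 0, 1, 0, 0, 0, 0, 1, 0, 0, 0, 0, 1]

```text
time: 20.9
tcp_pos: [0.679, 0.097, 0.1959]
ee_rot: [0.995, 0.101, -0.0, 0.0]
ft_force: [-0.6, -0.1, -1.9]
width: 0.0151
gripper_force: 59.5
```

```bash
python3 fit.py
```

```text
tcp [0.67896665 0.09695016 0.19589703] yaw 11.619836606628828 F [-0.6 -0.1 -1.9] conf 0.75 best tilt [[0.52, 31.0], [0.52, 32.0], [0.52, 33.0], [0.51, 34.0]]
tip: t -0.0166 n -0.0021 lateral 0.0000
```

carry_out:
  commands: [0, -0.8, 0, 0, 1, 0, -0.8, 0, 0, 1, 0, -0.82, 0, 0, 1, -0.35, 0, -0.1, 0, 1, -0.35, 0, -0.3, 0, 1, 0, 0, -0.3, 0, 1, 0, 0, -0.2, 0, 1, 0, 0, 0, 0, 1]

```text
time: 21.8
tcp_pos: [0.6571, 0.0249, 0.1672]
ee_rot: [0.995, 0.102, -0.001, -0.0]
ft_force: [0.5, -0.5, -1.6]
width: 0.0153
gripper_force: 59.4
```

```bash
python3 fit.py
```

```text
tcp [0.65708249 0.02486265 0.16715588] yaw 11.647560076726613 F [ 0.5 -0.5 -1.6] conf 0.69 best tilt [[0.67, 32.0], [0.65, 33.0], [0.64, 31.0], [0.6, 30.0]]
tip: t 0.0288 n -0.0119 lateral -0.0663
```

carry_out:
  commands: [0.13, 0.027, -0.25, 0, 1, 0.13, 0.027, -0.25, 0, 1, 0.09, 0.018, -0.22, 0, 1, 0.09, 0.018, -0.22, 0, 1, 0, 0, 0, 0, 1]

```text
time: 22.4
tcp_pos: [0.67, 0.027, 0.1388]
ee_rot: [0.995, 0.101, -0.002, -0.0]
ft_force: [-1.3, -0.4, 0.1]
width: 0.0151
gripper_force: 58.4
```

```bash
python3 fit.py
```

```text
tcp [0.67004489 0.02703963 0.13879788] yaw 11.621404501277004 F [-1.3 -0.4  0.1] conf 0.87 best tilt [[0.67, 20.0], [0.67, 21.0], [0.64, 22.0], [0.64, 19.0]]
tip: t 0.0293 n -0.0090 lateral -0.0667
```

Levelling works as predicted (about 20°, very low force). Continuing down to level.

carry_out:
  commands: [0.068, 0.014, -0.225, 0, 1, 0.068, 0.014, -0.225, 0, 1, 0.05, 0.01, -0.23, 0, 1, 0.05, 0.01, -0.23, 0, 1, 0.031, 0.006, -0.235, 0, 1, 0.031, 0.006, -0.235, 0, 1, 0, 0, 0, 0, 1]

```text
time: 23.2
tcp_pos: [0.6789, 0.0289, 0.0973]
ee_rot: [0.995, 0.101, -0.002, -0.0]
ft_force: [-0.6, -0.2, 2.2]
width: 0.015
gripper_force: 58.4
```

carry_out:
  commands: [0.01, 0.002, -0.235, 0, 1, 0.01, 0.002, -0.2, 0, 1, 0, 0, 0, 0, 1, 0, 0, 0, 0, 1]

```text
time: 23.6
tcp_pos: [0.6802, 0.029, 0.0856]
ee_rot: [0.995, 0.101, -0.0, -0.0]
ft_force: [-0.0, 0.1, 0.5]
width: 0.0151
gripper_force: 58.4
```

```bash
sed -i 's/np.arange(-6,40,1.)/np.arange(-6,40,.5)/' fit.py; python3 fit.py; python3 chk.py
```

```text
tcp [0.68017615 0.02900656 0.08564311] yaw 11.619089869197866 F [-0.   0.1  0.5] conf 0.52 best tilt [[0.37, 0.0], [0.37, -1.5], [0.37, -4.0], [0.37, -1.0]]
tip: t 0.0275 n -0.0070 lateral -0.0668
[0.6802007  0.02903626 0.08579051] 11.619089869197866 [-0.14355215  0.05020146 -0.8135518 ] [-0.05928859  0.14481869 -0.04825628] 0.015050771262434613
0 [[337.4, 185.6], [302.6, 188.0], [264.8, 190.6]]
10 [[336.7, 193.5], [302.5, 190.6], [264.8, 187.4]]
20 [[334.5, 201.1], [301.9, 193.1], [265.4, 184.2]]
30 [[331.0, 208.3], [300.8, 195.5], [266.7, 181.1]]
```

carry_out:
  commands: [0, 0, 0.3, 0, 1, 0, 0, 0.6, 0, 1, 0, 0, 0.8, 0, 1, 0, 0, 0.8, 0, 1, -0.1, -0.6, 0, 0, 1, -0.15, -0.9, 0, 0, 1, -0.15, -0.95, 0, 0, 1, -0.15, -0.95, 0, 0, 1]

```text
time: 24.6
tcp_pos: [0.6634, -0.0749, 0.1613]
ee_rot: [0.995, 0.101, -0.0, 0.0]
ft_force: [0.4, -0.7, -1.7]
width: 0.0149
gripper_force: 58.5
```

carry_out:
  commands: [-0.15, -0.95, 0, 0, 1, -0.15, -0.95, 0, 0, 1, -0.15, -0.95, 0, 0, 1, -0.15, -0.95, 0, 0, 1, -0.15, -0.95, 0, 0, 1, -0.15, -0.95, 0, 0, 1, -0.15, -0.95, 0, 0, 1, -0.15, -0.9, 0, 0, 1]

```text
time: 25.4
tcp_pos: [0.627, -0.3017, 0.1612]
ee_rot: [0.995, 0.101, -0.0, 0.0]
ft_force: [-0.1, -0.6, -1.3]
width: 0.0152
gripper_force: 58.5
```

carry_out:
  commands: [0, -0.36, 0, 0, 1, 0, 0, -0.3, 0, 1, 0, 0, -0.6, 0, 1, 0, 0, -0.6, 0, 1, 0, 0, -0.4, 0, 1, 0, 0, -0.4, 0, 1, 0, 0, 0, 0, 1, 0, 0, 0, 0, 1]

```text
time: 26.2
tcp_pos: [0.6282, -0.31, 0.0919]
ee_rot: [0.995, 0.101, -0.0, -0.0]
ft_force: [0.2, 0.9, -1.1]
width: 0.0148
gripper_force: 58.6
```

```bash
python3 fit.py;python3 chk.py; python3 - <<'E'
from h import *
from scipy.optimize import least_squares
a=.055
def poly(c,p):
    x,y,t=p; Rm=np.array([[np.cos(t),-np.sin(t)],[np.sin(t),np.cos(t)]])
    P=np.array([[*(Rm@[sx*a,sy*a]+[x,y]),z] for sx in(-1,1) for sy in(-1,1) for z in(0,.01)])
    h=cv2.convexHull(((proj(c,P)+.5)*8).astype(np.int32)); im=np.zeros((3200,5120),np.uint8); cv2.fillConvexPoly(im,h,255); return cv2.resize(im,(640,400),interpolation=cv2.INTER_AREA)/255.
s=state();O=probe_pts(s["tcp_pos"],yaw(),0)
for n in("top","side"):
    c=cam(n)
    for m in nets.masks_of(c,"tile")[:3]:
        ys,xs=np.nonzero(m["pixels"]); k=(int(xs.mean()),int(ys.mean())); w=atz(c,(xs.mean(),ys.mean()),.01); print(n,m["confidence"],len(xs),np.round(w,4), np.median(c["img"][m["pixels"]]))
        if abs(w[0]-.468)<.06 and n=="side":
            from scipy.optimize import minimize
            f=lambda p:np.abs(poly(c,p)-m["pixels"]).sum()
            r=minimize(f,[.468,-.343,np.radians(-10)],method="Nelder-Mead",options=dict(initial_simplex=[[.468,-.343,-.2],[.475,-.343,-.2],[.468,-.335,-.2],[.468,-.343,-.05]])); print("fit",r.x,r.fun)
    b=cv2.resize(c["img"][(130 if n=="side" else 170):(230 if n=="side" else 270),(280 if n=="side" else 410):(380 if n=="side" else 510)],(400,400),interpolation=cv2.INTER_CUBIC)
    out=b if n=="top" else np.hstack([out,b]); print(n,np.round(proj(c,np.r_[O,[[.468,-.343,.01]]]),1).tolist())
cv2.imwrite("pics/g6.png",out)
E
```

```text
[ 0.62882017 -0.3106458   0.09345663] 11.630424544447699 [ 0.41133237  0.10374354 -1.33080625] [-0.01262148 -0.02445924 -0.00018371] 0.015053371323828023
0.49 [296.3, 142.9, 355.9, 151.7] left [298.5 146. ] right [355.25 143.  ]
0 [[357.7, 142.4], [329.0, 144.2], [297.9, 146.1]]
10 [[357.0, 149.4], [328.8, 146.5], [298.0, 143.3]]
20 [[355.0, 156.1], [328.3, 148.7], [298.6, 140.5]]
30 [[351.9, 162.3], [327.3, 150.8], [299.7, 137.9]]
top 0.61 382 [ 0.6636 -0.2915  0.01  ] 11.0
top [[472.8, 235.3], [463.0, 195.6], [452.9, 154.7], [461.4, 239.5]]
side 0.96 388 [ 0.4687 -0.3317  0.01  ] 205.0
fit [ 0.46936424 -0.34591729 -0.2172377 ] 37.423529411764704
side 0.9 384 [ 0.6587 -0.3178  0.01  ] 17.0
side [[357.7, 142.4], [329.0, 144.1], [297.9, 146.1], [357.7, 164.7]]Traceback (most recent call last):
  File "fit.py", line 7, in <module>
    s=state();tcp=np.mean([state()["tcp_pos"] for _ in range(3)],0);cs=cam("side");m,p=img_line(cs);y=yaw()
                                                                                       ~~~~~~~~^^^^
  File "fit.py", line 5, in img_line
    m=nets.masks_of(cs,"probe")[0]; p=np.argwhere(m["pixels"])[:,::-1].astype(float)
      ~~~~~~~~~~~~~~~~~~~~~~~~~^^^
IndexError: list index out of range
```

View pics/g6.png

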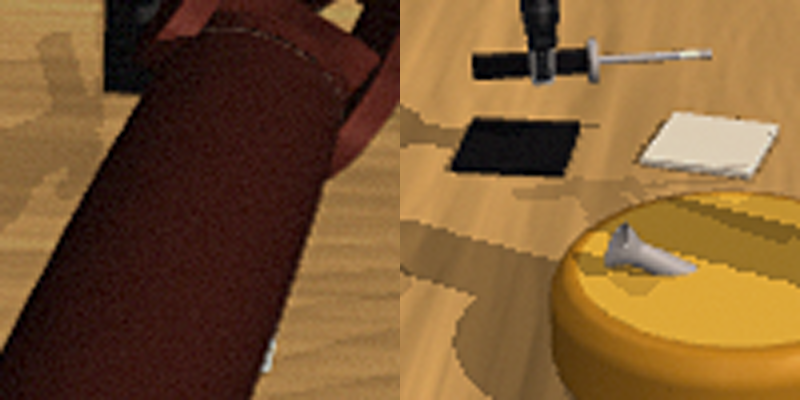

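The probe is held level: tip at (357,143) and handle end at (298,146) match a tilt of under 1°. The tip is about 0.10 m up and 2 mm from the centre of the white tile, not the black one. I'll nudge it, let it settle and hand in.

carry_out:
  commands: [0, -0.06, 0, 0, 1, 0, 0, 0, 0, 1, 0, 0, 0, 0, 1, 0, 0, 0, 0, 1, 0, 0, 0, 0, 1]

```text
time: 27.1
tcp_pos: [0.6281, -0.3121, 0.0922]
ee_rot: [0.995, 0.101, -0.0, -0.0]
ft_force: [-0.9, 0.2, -1.8]
width: 0.0153
gripper_force: 58.6
```

```bash
python3 - <<'E'
from h import *
s=state();print(probe_pts(s["tcp_pos"],yaw(),.5)[0],s["width"],s["gripper_force"],np.abs(s["joint_velocities"]).max())
print(env.hand_in())
E
```

```text
[ 0.46841894 -0.34494352  0.10031488] 0.015338463781953958 58.5672265291214 0.0019500933033229331
the job is handed in; nothing more can be done
None
```

I slid the probe into the guide until its collar stopped on the mouth at about 7 N, drew it straight out, and handed in at about 27 s still gripping it level (within about 1°), tip about 10 cm up over the white tile's centre; I levelled it by resting the rod on the cheese wheel.

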